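# Third hand for a snack-box hinge repair

## Robot

A 7-joint arm with a two-finger parallel gripper is mounted at the origin on the work surface. World frame = base frame: x ahead of the robot, y to its left, z up, the work surface at z = 0. Lengths are in m, angles in rad, forces in N, time in s.
With the tool pointing down it reaches from about 0.425 to 0.95 m from the base axis. Payload 4.7 kg.
Tool frame: the origin (TCP) lies midway between the tips of the shut fingers; the grasp point (between the pads) lies 19 mm behind it (robot.hold_point_z is the distance from the TCP to the grasp point, in m); z points along the fingers, y is the line along which they close (so a half turn about z gives the same grasp; the last joint's range is limited). The gripper opens to 87 mm and grips with 3 to 60 N. Pads are 19 mm wide; open, the fingers measure 117 mm over their backs; the gripper's body (75 mm by 190 mm) begins 51 mm behind the grasp point.
Start: joints at [1.075, 0.469, -0.049, 1.532, 0.024, 1.141, -0.082], TCP at [0.304, -0.603, 0.188] pointing down, gripper open.
Joint ranges: [-2.59, 2.59], [-0.33, 1.99], [-1.39, 1.29], [0.1, 2.45], [-1.04, 4.18], [0.21, 1.99], [-2.66, 2.66]. Speed limits (rad/s): [2.57, 2.57, 3.14, 3.14, 3.14, 3.14, 3.14].

## Interface

Orientations are given as a unit quaternion [x, y, z, w].
In Python, from station import robot, set_gripper, solver, vision, job_done, look_for, outline_of, spot_point gives the robot as it stands. Calls block until the motion is done:
- robot.movep(position, orientation): joint-space move of the TCP to a pose.
- robot.movel(position, ori=None, velocity=0.15, guard=None): straight line of the TCP; ori=None keeps the orientation; velocity is the mean speed in m/s. With guard (N) it stops when the force on the tool has changed by that much, and returns True; else False.
- robot.goto_joints(angles): joint-space move.
- set_gripper(opening): finger opening in m; the grip force is fixed at half the most; returns when the fingers have stopped.
- robot.pause(seconds).
- solver.ik(position, orientation): joint angles nearest the present ones, or None.
- robot.sense(): the state.
- vision.capture(name): name is "side" or "top" or "wrist"; returns the picture (400x640x3 uint8, blue, green, red); there is no depth.
- vision.get_calibration(name): a dict with "intrinsics" (3x3 intrinsics, pixels), "position" and "orientation" of the camera in the world. Camera axes: x right, y up, looking along -z (the intrinsics and any distortion apply to the point x, -y, -z); pixel columns grow to the right and rows downward; lengths in m; the calibration is good to about 2 mm. The wrist camera is an equidistant fisheye: a pixel r from the principal point sees the ray r / f radians off the axis. A picture is of the moment at which its call begins: read the wrist's pose just before it. get_calibration takes no time and is no camera call; for the wrist camera it gives the pose at the moment of the call.
A pose or a line that the arm cannot do raises robot.Unreachable and nothing moves.
- job_done(): hands the job in; it is judged then, once.
Trained networks look in the newest picture that a camera, given by its name, has taken for a name from the list of things; names that differ only in an ending like _2 or _b are one class to them, and where a whole thing is asked for, a point or a joint stands for the part that bears it (a point fixed in the world has none). Each returns a list of dicts, best first, with "conf" (0 to 1); they miss things now and then, are a little off and sometimes report something else, mostly with a low value. They report only what shows in the picture. A call takes as long as a camera call. They do not tell look-alikes from the thing itself.
- look_for(thing, camera): "extent" ([left, top, width, height] in pixels, round what is visible of it).
- outline_of(thing, camera): "mask" (400x640 bool, what is visible of it) and "extent" ([left, top, width, height] in pixels, round what is visible of it).
- spot_point(thing, camera): "at" ([column, row] in pixels: a listed point, or the origin of a listed thing).
The state is a dict: "clock": time; "joint_pos": joint angles; "joint_vel": joint speeds; "tau": joint torques, N m; "tool_pos": TCP position; "ee_rot": TCP orientation; "wrist_force": force on the tool from outside, world axes, zero at the start; "moment": the same for the moment, N m; "width": finger opening in m; "grasp_force": force on a finger pad.
Only numpy, scipy, OpenCV 4.12 (cv2) and the standard library are available. Lean on these libraries where they do the work, as an engineer would, in place of code of your own. Each camera call takes 0.05 s, during which the arm holds its last target. There are 200 camera calls.

## Task

Be my third hand while I screw the hinge back on the snack box flap. Lay the aluminium hinge strip flat in the bay of the wooden jig, lying across it, and let it go; then lay the plastic flap flat in the bay behind it, thick hinge edge towards the strip, and use the flap's tab to push flap and strip together squarely against the sprung stop until the stop's pointer stands between its two marks (about 8 N). Keep that push steady for at least two seconds and finish still gripping the tab and pressing; never drop the parts or drive the stop to the end of its travel, and leave the other things on the counter where they are.

Things in the scene. Friction and masses are not known exactly. Their poses are not given: they have to be found in the camera images.
- jig: Wooden jig fixed to the counter, 280 (x) x 112 (y) mm; origin under its centre, x along the bay to the sprung stop, z up. Bay floor 12 mm above the counter, 82 mm wide between two 14 mm wide rails 8 mm higher than the floor, from the open end at x = -140 mm to the stop pad's face at x = +75 mm. An end block behind the stop, x = 115 to 140 mm, reaches 42 mm above the counter.
- stop_pad: Black rubber pad facing -x on the jig's sprung stop, 70 mm wide, 22 mm tall from 2 mm above the bay floor; origin at the centre of its face, 25 mm above the counter; axes as the jig's. A thin dark pointer in line with its face reaches over the +y rail, where two dark cross marks bound the right push.
- stop (a joint): How far the sprung stop is pushed back along the jig's +x: 0 at rest, 0.024 m at the end of its travel. The spring gives 0.8 N per mm from zero (and about 0.2 N of friction), so 10 mm is 8 N. The two marks stand 6 and 14 mm beyond the pointer's rest place: it is between them from 0.006 to 0.014.
- strip: Aluminium hinge strip, a bar 22 (x) x 74 (y) x 12 (z) mm with three dark screw holes on top, about 55 g, the same either way round; origin under its centre. It lies loose and flat on the counter; grip it across its 22 mm. Across the bay it has 4 mm to spare at each end.
- flap: Plastic flap, about 90 g, a plate 100 (x) x 74 (y) x 6 mm lying flat and loose on the counter; origin under the plate's centre. Its hinge edge, x = +40 to +50 mm, is a bead 12 mm tall over the whole width. An upright tab to grip, 44 (x) x 14 (y) mm, centred at x = -15 mm, y = 0, reaches 36 mm above the underside.
- flap_edge (a point): Middle of the front face of the flap's hinge edge, x = +50 mm, 6 mm above the flap's underside.
- tiffin: Round aluminium tiffin, 134 mm across, 85 mm to its lid, steel side clamps and a carrying handle to 119 mm; origin under its centre. Bystander.
- snack_box: Open plastic snack box, 82 x 110 x 52 mm, the one whose flap has come off; origin under its centre. Bystander.
- fork: Bamboo fork lying flat, 160 x 24 x 4 mm, along its own x, prongs to +x; origin under the middle. Bystander.
- shaker: Glass salt shaker with a steel twist top, 44 mm across, 74 mm tall; origin under its centre. Bystander.
- screwdriver: Screwdriver lying along its own x, handle to -x, on the counter to the right of the jig (-y side). Bystander.
- dish: Small white dish of screws, 80 mm across, 28 mm tall; origin under its centre. Bystander.
Not all that is in view belongs to the job. Of the things that look like the strip, take the one that is farthest to the robot's left at the start.

How it is judged:
By the outcome, as a careful person would: the job done as asked, in the order asked, and still so for the second after the job is handed in, while the arm keeps its last pose, push and grip.
It also fails if it takes over 64 s, if anything falls off the work surface, if the arm or the gripper's body presses on something with over 40 N, if the wrist force passes 120 N, or if a joint passes its speed limit or range.

## Working session

There is one attempt and no reset: what is moved stays moved. The work goes in short steps, each a Python script; the robot and the scene stay as the last script left them, time stands still between calls to the robot, and variables do not carry over. Pictures are saved under pics/ and viewed, at most 11 in all, crops included, and the job is handed in when it is done.

```bash
ls; mkdir -p pics; cat > h.py <<'E'
import numpy as np, cv2
from scipy.spatial.transform import Rotation as R
from station import robot,set_gripper,solver,vision,job_done,look_for,outline_of,spot_point
def ray(cal,px):
    K=np.array(cal["intrinsics"]);u=(px[0]-K[0,2])/K[0,0];v=(px[1]-K[1,2])/K[1,1]
    return R.from_quat(cal["orientation"]).apply([u,-v,-1.]),np.array(cal["position"])
def onz(cam,px,z):
    d,p=ray(vision.get_calibration(cam),px); return p+d*(z-p[2])/d[2]
def down(yaw): # tool z down, tool y along world dir (yaw+90deg)
    return (R.from_euler('z',yaw)*R.from_euler('x',np.pi)).as_quat()
E
python3 - <<'E'
from h import *
for c in("top","side"):
    im=vision.capture(c);cv2.imwrite(f"pics/{c}0.png",im)
    cal=vision.get_calibration(c);print(c,cal)
    for t in("jig","stop_pad","strip","flap"):
        for r in look_for(t,c):print(t,r)
    for t in("jig","stop_pad","strip","flap","flap_edge"):
        for r in spot_point(t,c):
            z={"stop_pad":.025,"flap_edge":.006}.get(t,0)
            print(t,r,onz(c,r["at"],z).round(4))
s=robot.sense();print(s["clock"],s["tool_pos"],s["ee_rot"],robot.hold_point_z,s["width"])
E
```

```text
pics
top {'intrinsics': array([[373.83157565,   0.        , 326.47657141],
       [  0.        , 373.83157565, 203.03836083],
       [  0.        ,   0.        ,   1.        ]]), 'position': array([0.33668168, 0.03059451, 1.28940047]), 'orientation': array([ 0.06228978, -0.05549534, -0.69628268,  0.712903  ])}
jig {'extent': [354.6, 163.7, 56.9, 87.6], 'conf': 0.86}
jig {'extent': [461.4, 165.8, 18.9, 27.2], 'conf': 0.3}
stop_pad {'extent': [381.0, 173.6, 20.4, 21.6], 'conf': 0.67}
strip {'extent': [319.9, 204.3, 25.2, 9.8], 'conf': 0.7}
strip {'extent': [280.8, 180.1, 16.3, 10.7], 'conf': 0.53}
flap {'extent': [277.4, 209.5, 32.6, 31.9], 'conf': 0.62}
jig {'at': [383.6, 209.3], 'conf': 0.62} [ 0.536  -0.1538  0.    ]
stop_pad {'at': [392.5, 184.6], 'conf': 0.48} [ 0.6192 -0.181   0.025 ]
strip {'at': [293.6, 186.1], 'conf': 0.72} [0.6115 0.1631 0.    ]
strip {'at': [333.4, 208.8], 'conf': 0.66} [0.5337 0.021  0.    ]
strip {'at': [273.1, 272.1], 'conf': 0.47} [0.3117 0.2211 0.    ]
strip {'at': [252.5, 186.1], 'conf': 0.44} [0.6082 0.3082 0.    ]
flap {'at': [293.5, 228.1], 'conf': 
[... 980 characters left out ...]
89} [ 0.5394 -0.1334  0.    ]
stop_pad {'at': [339.9, 154.6], 'conf': 0.58} [ 0.6253 -0.1823  0.025 ]
strip {'at': [353.1, 291.8], 'conf': 0.85} [0.3164 0.1996 0.    ]
strip {'at': [238.7, 258.9], 'conf': 0.67} [0.5958 0.2932 0.    ]
strip {'at': [322.9, 210.3], 'conf': 0.67} [0.534 0.027 0.   ]
strip {'at': [273.4, 318.4], 'conf': 0.61} [0.4166 0.3657 0.    ]
strip {'at': [265.7, 226.9], 'conf': 0.51} [ 0.6164  0.1714 -0.    ]
flap {'at': [310.8, 252.3], 'conf': 0.65} [ 0.4676  0.1665 -0.    ]
flap_edge {'at': [291.5, 248.2], 'conf': 0.74} [0.5113 0.1899 0.006 ]
1.0 [ 0.30380966 -0.60279457  0.18848573] [9.72889199e-01 2.31271709e-01 2.99804365e-05 4.36777222e-05] 0.0187 0.08700415201970438
```

```bash
python3 - <<'E'
import cv2
t=cv2.imread("pics/top0.png")[120:320,200:460];cv2.imwrite("pics/t1.png",cv2.resize(t,None,fx=3,fy=3,interpolation=2)[:600])
t=cv2.imread("pics/side0.png")[120:370,130:430];cv2.imwrite("pics/s1.png",cv2.resize(t,None,fx=2.4,fy=2.4,interpolation=2))
E
```

```text
(no output)
```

View pics/t1.png

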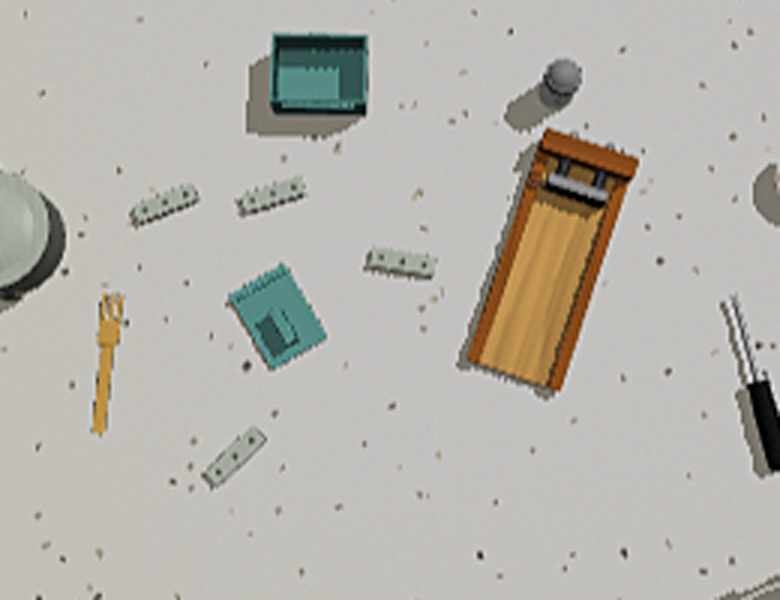

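View pics/s1.png

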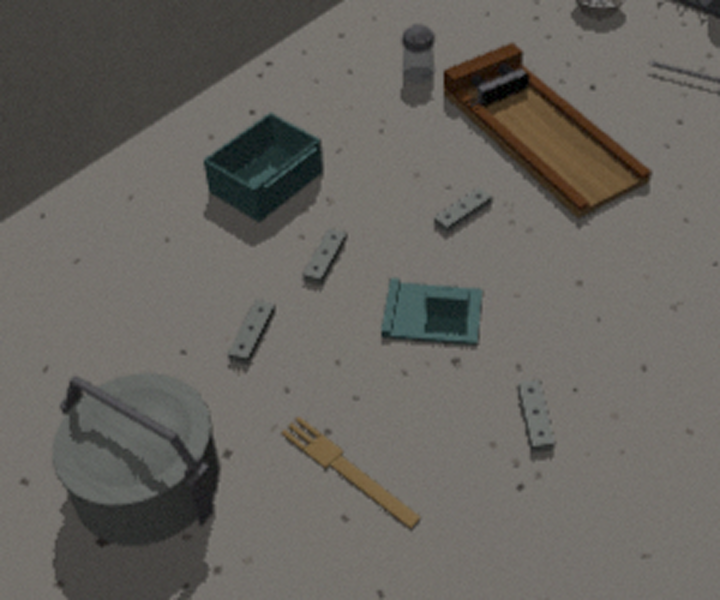

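The top crop shows four look-alike strips. The one farthest left is at crop (165,205), i.e. pixel (255,188), near world (0.60, 0.30). The flap is at (278,315) with its bead up-left, and the jig is at (550,270) with the stop at the far end. The side crop agrees, and the target strip is at (252,330) beside the tiffin. Next I'll take close views with the wrist camera.

```bash
cat >> h.py <<'E'
def wz(cal,pts,z):
    K=np.array(cal["intrinsics"]);p=np.asarray(pts,float).reshape(-1,2)
    d=np.c_[(p[:,0]-K[0,2])/K[0,0],(p[:,1]-K[1,2])/K[1,1]];r=np.linalg.norm(d,axis=1)
    d3=np.c_[d[:,0]*np.sin(r)/r,-d[:,1]*np.sin(r)/r,-np.cos(r)]
    d3=R.from_quat(cal["orientation"]).apply(d3);o=np.array(cal["position"])
    return (o+d3*((z-o[2])/d3[:,2])[:,None])[:,:2]
def wpx(cal,P):
    K=np.array(cal["intrinsics"]);q=R.from_quat(cal["orientation"]).inv().apply(np.asarray(P,float)-cal["position"])
    x,y,z=q[:,0],-q[:,1],-q[:,2];n=np.hypot(x,y);a=np.arctan2(n,z)/n
    return np.c_[K[0,0]*x*a+K[0,2],K[1,1]*y*a+K[1,2]]
def rect(cal,mask,z):
    c,_=cv2.findContours(mask.astype(np.uint8),0,1);c=max(c,key=cv2.contourArea)
    w=wz(cal,c,z);return cv2.minAreaRect((w*1000).astype(np.float32))
E
python3 - <<'E'
from h import *
def see(pos,yaw,name,things):
    robot.movep(pos,down(yaw));cal=vision.get_calibration("wrist")
    im=vision.capture("wrist");cv2.imwrite(f"pics/{name}.png",im)
    np.save(f"pics/{name}.npy",dict(cal=cal),allow_pickle=True)
    print(name,robot.sense()["clock"],cal["position"],cal["orientation"],cal["intrinsics"][0])
    for t,z in things:
        for i,r in enumerate(outline_of(t,"wrist")):
            if r["mask"].sum()<50: continue
            np.save(f"pics/{name}_{t}{i}.npy",r["mask"])
            print(t,i,round(r["conf"],2),r["extent"],rect(cal,r["mask"],z))
    for t,z in (("jig",0),("stop_pad",.025),("strip",0),("flap",0),("flap_edge",.006)):
        if t in [a for a,_ in things] or t=="flap_edge":
            for r in spot_point(t,"wrist"):print(" pt",t,round(r["conf"],2),r["at"],wz(cal,r["at"],z).round(4))
see([.53,-.15,.28],-.43,"wj",[("jig",.02),("stop_pad",.036)])
see([.53,.20,.28],0.6,"wf",[("strip",.012),("flap",.006)])
E
python3 -c "
import cv2,numpy as np
a=cv2.imread('pics/wj.png');b=cv2.imread('pics/wf.png')
cv2.imwrite('pics/w2.png',cv2.resize(np.vstack([a,b]),(480,600)))"
```

```text
wj 2.9167 [ 0.6001678  -0.18366044  0.47568568] [ 0.07735747 -0.12090898  0.83306855 -0.53422245] [309.70691629   0.         317.99169223]
jig 0 0.56 [22.9, 255.0, 48.1, 29.7] ((616.8675537109375, 543.4591064453125), (259.96478271484375, 37.946231842041016), 86.78919982910156)
stop_pad 0 0.94 [277.4, 62.4, 52.8, 50.3] ((632.977783203125, -178.55201721191406), (66.20710754394531, 38.96730422973633), 68.77229309082031)
 pt jig 0.75 [312.0, 159.9] [[ 0.5435 -0.1473]]
 pt stop_pad 0.78 [307.4, 110.8] [[ 0.6145 -0.1734]]
 pt stop_pad 0.29 [152.5, 251.0] [[0.5258 0.1749]]
 pt flap_edge 0.85 [150.9, 254.4] [[0.5183 0.1978]]
 pt flap_edge 0.7 [312.5, 159.3] [[ 0.5447 -0.1488]]
wf 4.5333 [0.59493351 0.2416609  0.47561197] [-0.12702813  0.06675454 -0.4631109   0.87460619] [309.70691629   0.         317.99169223]
strip 0 0.83 [390.2, 205.7, 35.5, 38.5] ((539.44384765625, 24.227476119995117), (76.70382690429688, 22.42690658569336), 81.83928680419922)
strip 1 0.75 [264.9, 79.2, 50.6, 25.1] ((602.7830810546875, 300.1982116699219), (22.794483184814453, 74.9192123413086), 22.3328914642334)
strip 2 0.75 [337.3, 119.6, 50.9, 25.0] ((615.3282470703125, 175.4631805419922), (22.341297149658203, 73.28024291992188), 19.30232048034668)
strip 3 0.54 [242.1, 262.9, 21.8, 12.2] ((329.1412048339844, 193.75787353515625), (26.486623764038086, 41.155181884765625), 43.10464859008789)
flap 0 0.88 [289.6, 177.9, 51.7, 59.4] ((474.1255798339844, 164.4824981689453), (100.76676940917969, 73.3877182006836), 32.51634216308594)
 pt strip 0.96 [407.0, 223.1] [[0.5378 0.0217]]
 pt strip 0.91 [361.5, 132.0] [[0.6139 0.1734]]
 pt strip 0.78 [288.3, 86.5] [[0.609  0.3049]]
 pt strip 0.71 [243.3, 267.5] [[0.3111 0.2074]]
 pt flap 0.81 [311.8, 209.7] [[0.4679 0.1668]]
 pt flap_edge 0.77 [316.3, 175.7] [[0.5189 0.1926]]
```

View pics/w2.png

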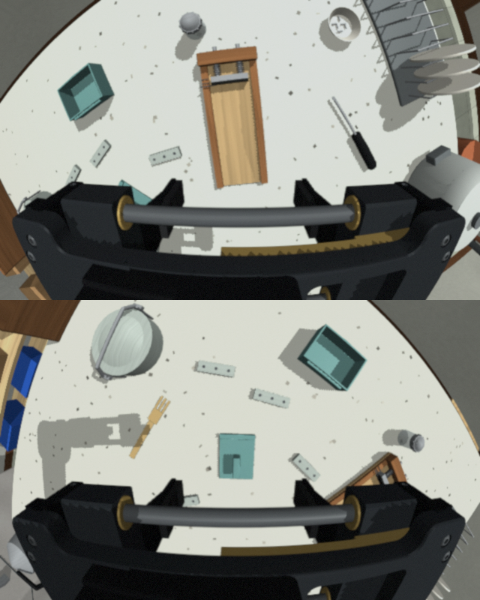

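The wrist views show the jig whole (upper picture, stop at about (228,75)). In the lower one, the target strip is at about (215,369) and the flap at (237,455), bead towards the top. I'll refine the jig pose with a silhouette fit.

```bash
cat > fit.py <<'E'
from h import *
from scipy.optimize import minimize
def boxes(): # jig silhouette boxes: x0,x1,y0,y1,z1
    return [(-.14,.14,-.056,.056,.012),(-.14,.14,-.056,-.042,.02),(-.14,.14,.042,.056,.02),(.115,.14,-.056,.056,.042)]
def sil(cal,p,proj):
    m=np.zeros((1600,2560),np.uint8);c,s=np.cos(p[2]),np.sin(p[2])
    for x0,x1,y0,y1,z1 in boxes():
        P=np.array([(p[0]+c*x-s*y,p[1]+s*x+c*y,z) for x in(x0,x1) for y in(y0,y1) for z in(0,z1)])
        cv2.fillConvexPoly(m,cv2.convexHull(np.round(proj(cal,P)*4+1.5).astype(np.int32)),255)
    return cv2.resize(m,(640,400),interpolation=cv2.INTER_AREA)/255.
def seg(im):
    h=cv2.cvtColor(im,cv2.COLOR_BGR2HSV);m=(h[...,0]<22)&(h[...,1]>85)&(h[...,2]>50)
    return m.astype(np.uint8)
def tpx(cal,P):
    K=np.array(cal["intrinsics"]);q=R.from_quat(cal["orientation"]).inv().apply(P-cal["position"])
    return np.c_[K[0,0]*q[:,0]/-q[:,2]+K[0,2],K[1,1]*-q[:,1]/-q[:,2]+K[1,2]]
def fit(im,cal,proj,p0):
    m=seg(im);base=cv2.dilate((sil(cal,p0,proj)>0).astype(np.uint8),np.ones((13,13)))
    m=cv2.morphologyEx(m*base,cv2.MORPH_CLOSE,np.ones((15,15))).astype(float)
    f=lambda q:np.abs(sil(cal,q/[1,1,.3],proj)-m).sum()
    a=np.array(p0)*[1,1,.3]
    r=minimize(f,a,method="Nelder-Mead",options=dict(initial_simplex=a+np.vstack([0*a,.008*np.eye(3)]),xatol=1e-4,fatol=.1))
    return r.x/[1,1,.3],r.fun,m.sum()
if __name__=="__main__":
    p0=[.54,-.147,-.41]
    print(fit(cv2.imread("pics/wj.png"),np.load("pics/wj.npy",allow_pickle=True).item()["cal"],wpx,p0))
    for c in("top","side"):print(c,fit(cv2.imread(f"pics/{c}0.png"),vision.get_calibration(c),tpx,p0))
    for n,yaw in(("a",0),):
        for p,y in(([.603,.30,.1],1.96),([.603,.30,.1],1.96-np.pi),([.55,-.15,.1],1.15),([.55,-.15,.1],1.15-np.pi),([.46,.157,.1],.567),([.46,.157,.1],.567-np.pi),([.48,-.12,.1],-.42),([.55,-.15,.1],-.42)):
            q=solver.ik(p,down(y));print(p,y,None if q is None else np.round(q,2))
E
python3 fit.py
```

```text
(array([ 0.54422558, -0.14876596, -0.32084856]), np.float64(353.0078431372549), np.float64(13081.0))
top (array([ 0.54507036, -0.15048835, -0.321698  ]), np.float64(99.92156862745098), np.float64(2662.0))
side (array([ 0.54873384, -0.15127085, -0.30608795]), np.float64(193.97647058823526), np.float64(2704.0))
[0.603, 0.3, 0.1] 1.96 [-0.07  0.65 -0.69  1.6   0.45  1.07 -0.49]
[0.603, 0.3, 0.1] -1.1815926535897932 [-1.19  0.81  1.11  1.67 -0.78  1.17 -2.63]
[0.55, -0.15, 0.1] 1.15 [ 0.5   0.42 -0.4   1.86  0.21  0.9  -0.42]
[0.55, -0.15, 0.1] -1.9915926535897932 [ 1.01  0.7  -1.18  1.83  0.72  1.12  2.28]
[0.46, 0.157, 0.1] 0.567 [ 0.    0.31 -0.5   2.04  0.2   0.83 -1.61]
[0.46, 0.157, 0.1] -2.574592653589793 [ 0.4   0.46 -1.03  2.02  0.5   0.93  1.25]
[0.48, -0.12, 0.1] -0.42 [ 0.35  0.29 -0.22  2.04  0.09  0.82 -1.92]
[0.55, -0.15, 0.1] -0.42 [ 0.35  0.4  -0.2   1.87  0.1   0.88 -1.89]
```

```bash
python3 - <<'E'
from h import *
cal=np.load("pics/wf.npy",allow_pickle=True).item()["cal"]
vision.capture("top");print([ (r["conf"],onz("top",r["at"],0)) for r in spot_point("tiffin","top")])
vision.capture("side");print([ (r["conf"],onz("side",r["at"],0)) for r in spot_point("tiffin","side")])
vision.capture("wrist");print([ (r["conf"],wz(cal,r["at"],0)) for r in spot_point("tiffin","wrist")])
E
```

```text
[(0.71, array([0.56829485, 0.48300755, 0.        ]))]
[(0.89, array([0.55035102, 0.48332501, 0.        ]))]
[(0.8, array([[0.55505157, 0.47794157]])), (0.73, array([[0.51474434, 0.19305446]])), (0.55, array([[0.60519404, 0.29683875]]))]
```

```bash
cat >> h.py <<'E'
def over(c,yaw,z,back=.08):
    return [c[0]-back*np.cos(yaw),c[1]-back*np.sin(yaw),z]
def closest(thing,z,near):
    cal=vision.get_calibration("wrist");im=vision.capture("wrist")
    rs=[rect(cal,r["mask"],z) for r in outline_of(thing,"wrist") if r["mask"].sum()>50]
    return im,cal,min(rs,key=lambda r:np.hypot(r[0][0]/1e3-near[0],r[0][1]/1e3-near[1]))
def longyaw(r): # direction of long side, rad
    return np.radians(r[2]+(90 if r[1][1]>r[1][0] else 0))
E
python3 - <<'E'
from h import *
y=1.96;c=[.6028,.3002]
robot.movep(over(c,y,.13),down(y))
im,cal,r=closest("strip",.012,c);print(r)
a=longyaw(r);a=a if abs(a-y)<1 else a-np.pi
assert abs(a-y)<.15 and abs(r[1][0]+r[1][1]-96)<7
c=np.array(r[0])/1e3;y=a
robot.movep([*c,.08],down(y))
print(robot.movel([*c,.0025],velocity=.1,guard=8))
set_gripper(.005)
s=robot.sense();print(s["clock"],s["width"],s["grasp_force"],s["tool_pos"])
robot.movel([*c,.12]);s=robot.sense();print(s["clock"],s["width"],s["grasp_force"],s["tool_pos"])
im=vision.capture("wrist");cv2.imwrite("pics/w3.png",im)
print([r["extent"] for r in look_for("strip","wrist")])
E
```

```text
((602.3975830078125, 299.99859619140625), (22.98278045654297, 72.46761322021484), 22.43183708190918)
False
9.1333 0.005319129856507619 0.0 [0.60239764 0.30001342 0.00253097]
10.0667 0.004804912051882635 0.0 [0.6017912  0.29933506 0.11886494]
[[311.1, 156.6, 18.9, 73.5], [64.7, 149.7, 32.2, 56.6]]
```

View pics/w3.png

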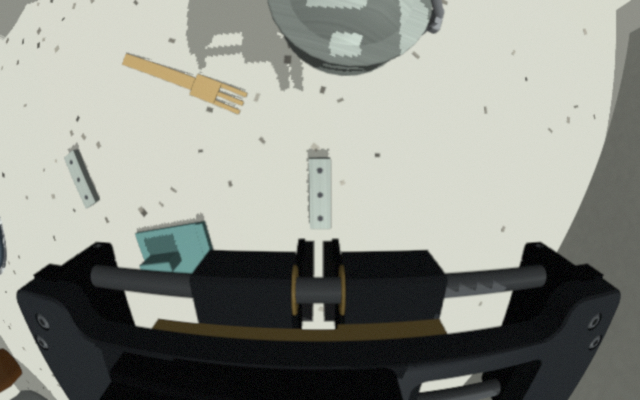

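```bash
python3 - <<'E'
from h import *
im,cal,r=closest("strip",.012,[.6,.3]);s=robot.sense();print(r,cal["position"])
print(wpx(cal,[s["tool_pos"],[.6024,.3,.012]]),s["tool_pos"])
print(R.from_quat(s["ee_rot"]).as_matrix().round(3))
vision.capture("top")
for q in outline_of("strip","top"):
    c=np.argwhere(q["mask"])[:,::-1].mean(0);print(q["conf"],c,onz("top",c,.01))
vision.capture("side")
for q in outline_of("strip","side"):
    c=np.argwhere(q["mask"])[:,::-1].mean(0);print(q["conf"],c,onz("side",c,.006))
E
```

```text
((602.14404296875, 301.0188293457031), (21.105323791503906, 75.1447982788086), 23.02025604248047) [0.57178837 0.37175505 0.3143438 ]
[[318.82296987 234.59215378]
 [319.39069917 195.03271948]] [0.60187079 0.29960703 0.11876983]
[[-0.382  0.924 -0.002]
 [ 0.924  0.382 -0.001]
 [-0.    -0.002 -1.   ]]
0.43 [333.82010582 207.22222222] [0.53778131 0.01977166 0.01      ]
0.84 [352.97077922 293.03896104] [0.31275849 0.20630275 0.006     ]
0.57 [234.68345324 257.89208633] [0.60186183 0.30005804 0.006     ]
0.56 [264.70281124 226.85943775] [0.61445187 0.17687214 0.006     ]
0.45 [322.21076233 207.4529148 ] [0.53866957 0.02407458 0.006     ]
```

The strip hasn't moved: the wrist picture shows it at (320,192), and the fingers shut on nothing. I'll repeat the descent in steps and look from the side.

```bash
python3 - <<'E'
from h import *
y=longyaw(((0,0),(21,75),22.7));c=[.6022,.3003]
set_gripper(.05)
print(robot.movel([*c,.0015],ori=down(y),velocity=.12,guard=8),robot.sense()["tool_pos"],robot.sense()["wrist_force"])
a=vision.capture("side")
for w in(.03,.02,.012):
    set_gripper(w);s=robot.sense();print(w,s["clock"],s["width"],s["grasp_force"],s["wrist_force"].round(2) if hasattr(s["wrist_force"],"round") else s["wrist_force"])
b=vision.capture("side");w=vision.capture("wrist")
k=lambda i:cv2.resize(i[190:310,180:300],(400,400),interpolation=2)
cv2.imwrite("pics/s4.png",np.vstack([np.hstack([k(a),k(b)]),cv2.resize(w[120:280,160:480],(800,400))])[:600])
E
```

```text
False [0.6028446  0.3008617  0.00245259] [-0.33531564 -0.510645   -0.49263978]
0.03 13.3333 0.03007650067263494 0.0 [0.61 0.04 0.78]
0.02 13.8583 0.019910841074469516 0.0 [0.38 0.34 0.86]
0.012 14.35 0.011925756809896467 0.0 [ 0.26  0.08 -0.1 ]
```

View pics/s4.png

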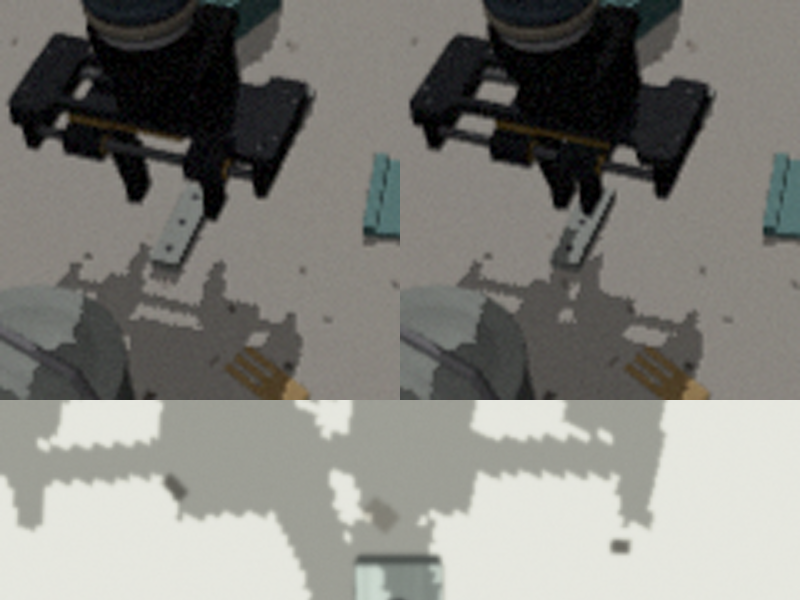

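The side crop shows the fingertips standing clear of the counter: tips at (212,215) and (135,195), and their shadows don't meet them. So the real tips sit above the reported TCP. I'll find the real offset with a guarded touch.

```bash
python3 - <<'E'
from h import *
y=longyaw(((0,0),(21,75),22.7));c=[.6022,.3003]
set_gripper(.05);robot.pause(.2);f0=np.array(robot.sense()["wrist_force"])
try:
    g=robot.movel([*c,-.025],ori=down(y),velocity=.025,guard=4)
except Exception as e: print("ERR",repr(e));g=None
s=robot.sense();print(g,s["clock"],s["tool_pos"],np.array(s["wrist_force"])-f0)
E
```

```text
False 16.7667 [ 0.60233771  0.30043615 -0.02477589] [-0.30055494  0.28745635  0.19056362]
```

```bash
python3 - <<'E'
from h import *
y=longyaw(((0,0),(21,75),22.7));c=[.6022,.3003]
f0=np.array(robot.sense()["wrist_force"])
g=robot.movel([*c,-.06],ori=down(y),velocity=.025,guard=4)
s=robot.sense();print(g,s["clock"],s["tool_pos"],np.array(s["wrist_force"])-f0,s["joint_pos"])
a=vision.capture("side");vision.capture("top")
k=lambda i:cv2.resize(i[190:310,180:300],(600,600),interpolation=2)
cv2.imwrite("pics/s5.png",k(a))
E
```

```text
True 17.3667 [ 0.6022863   0.30031275 -0.03359358] [-0.52469519 -1.01414884  3.77335768] [-0.12813238  0.78838199 -0.59540116  1.67558801  0.5565374   0.85318077
 -0.56590447]
```

View pics/s5.png

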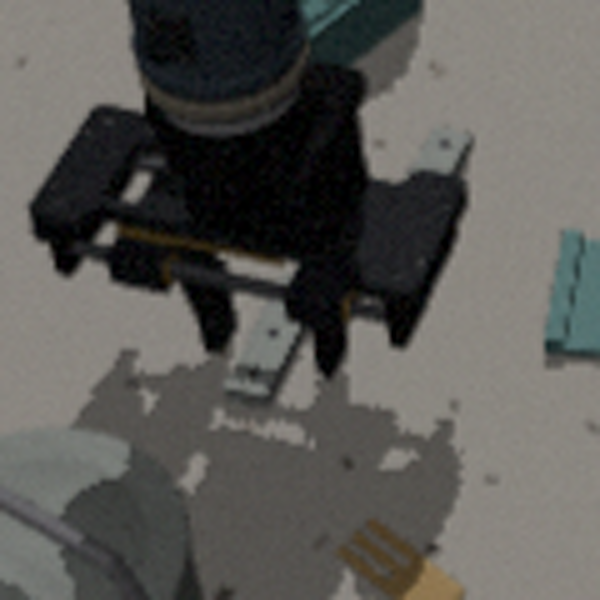

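The tips touch the counter at a reported z of -0.0336, with the left tip at (218,350) and the right at (328,375), straddling the strip. So the true tips are 33.6 mm above the reported TCP, and I'll carry that as an offset.

```bash
echo 'DZ=-.0336 # reported TCP z when the true tips are at z=0' >> h.py
python3 - <<'E'
from h import *
y=longyaw(((0,0),(21,75),22.7));c=[.6022,.3003]
robot.movel([*c,DZ+.002],ori=down(y),velocity=.03)
set_gripper(.005)
s=robot.sense();print(s["clock"],s["width"],s["grasp_force"])
if s["width"]<.018: raise SystemExit
robot.movel([*c,DZ+.1],velocity=.2)
s=robot.sense();print(s["clock"],s["width"],s["grasp_force"])
# over the jig, camera above jig centre
J=np.array([.5445,-.1495]);jy=-.321;yy=jy+np.pi/2
robot.movep(over(J,yy,DZ+.14),down(yy))
cal=vision.get_calibration("wrist");im=vision.capture("wrist");cv2.imwrite("pics/w6.png",im)
from fit import fit
print(robot.sense()["clock"],fit(im,cal,wpx,[*J,jy]))
print([ (r["conf"],rect(cal,r["mask"],.1+.01-.002)) for r in outline_of("strip","wrist")])
E
```

```text
18.325 0.021378544629536787 29.999982118606567
18.9667 0.021888030643111456 29.99989539384842
20.9417 (array([ 0.54525592, -0.14546274, -0.31695025]), np.float64(3608.0549019607843), np.float64(31009.0))
[(0.82, ((519.5910034179688, -224.9759521484375), (60.92858123779297, 28.06117057800293), 71.68977355957031)), (0.16, ((607.8402709960938, -168.59732055664062), (55.000099182128906, 33.27003479003906), 70.53003692626953))]
```

View pics/w6.png

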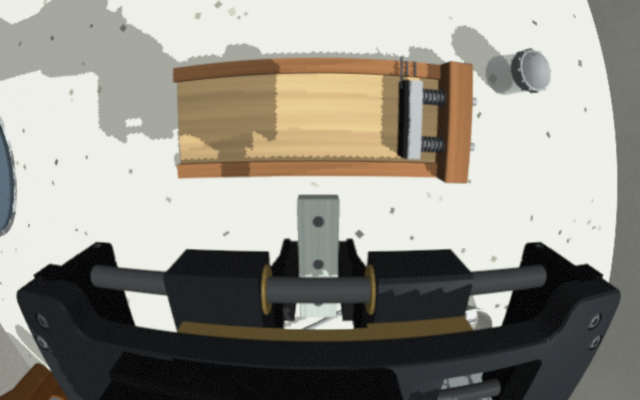

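The view over the jig shows the strip held straight, with its far end at (318,196). The jig's rail corners are at (174,69) and (179,178), and the end block runs from (443,63) to (468,183). I'll check the poses from these points.

```bash
python3 - <<'E'
from h import *
cal=vision.get_calibration("wrist");s=robot.sense()
a,b=wz(cal,[[174,69],[179,178]],.02);c=wz(cal,[[471,63],[468,183],[443,63],[445,182]],.042)
print(a,b,np.linalg.norm(a-b));m0=(a+b)/2;m1=c.mean(0);print(c,np.linalg.norm(c[0]-c[1]))
d=m1-m0;print("len (want .2675)",np.linalg.norm(d),"yaw",np.arctan2(d[1],d[0]));u=d/np.linalg.norm(d)
print("centre",m0+.14*u, m1-.1275*u)
print("cross yaw",np.arctan2(*(a-b)[::-1])-np.pi/2)
print("strip end",wz(cal,[[318,196]],.15),"tcp",s["tool_pos"],R.from_quat(s["ee_rot"]).as_matrix()[:,0])
print(wz(cal,[[298,196],[339,196]],.15))
for z in(.02,):print("rail inner L",wz(cal,[[180,82],[181,163],[400,77],[400,161]],z))
E
```

```text
[ 0.42932134 -0.05557974] [ 0.39568098 -0.15838817] 0.10817230421613895
[[ 0.69171541 -0.13892149]
 [ 0.65965691 -0.24536922]
 [ 0.66368655 -0.13370693]
 [ 0.63667372 -0.2373911 ]] 0.11117044110790475
len (want .2675) 0.2634725250909889 yaw -0.31593865036756075
centre [ 0.54557188 -0.15048319] [ 0.54174374 -0.14923182]
cross yaw -0.31623308716656284
strip end [[ 0.53146669 -0.18766147]] tcp [ 0.51991116 -0.22405482  0.10634694] [3.13269993e-01 9.49663892e-01 6.35913180e-04]
[[ 0.52180367 -0.1844773 ]
 [ 0.54161964 -0.19099053]]
rail inner L [[ 0.43127948 -0.07074788]
 [ 0.40390627 -0.14533057]
 [ 0.62741966 -0.13577759]
 [ 0.60477787 -0.21130651]]
```

```bash
cat >> h.py <<'E'
J=np.array([.5445,-.1495]);JY=-.319
def jw(x,y=0.): return J+[x*np.cos(JY)-y*np.sin(JY),x*np.sin(JY)+y*np.cos(JY)]
E
python3 - <<'E'
from h import *
yy=JY+np.pi/2;c=jw(.03,-.001)
robot.movep([*c,DZ+.06],down(yy))
f0=np.array(robot.sense()["wrist_force"])
g=robot.movel([*c,DZ+.0140],velocity=.05,guard=6);s=robot.sense();print(g,s["tool_pos"],np.array(s["wrist_force"])-f0,s["clock"])
set_gripper(.036)
robot.movel([*c,DZ+.10],velocity=.2)
f=np.array([.4741,.1645]);y=.5675
robot.movep(over(f,y,DZ+.14),down(y))
cal=vision.get_calibration("wrist");im=vision.capture("wrist");cv2.imwrite("pics/w7.png",im)
np.save("pics/w7.npy",dict(cal=cal),allow_pickle=True)
for r in outline_of("flap","wrist"): print(r["conf"],r["extent"],rect(cal,r["mask"],.006))
print(wz(cal,spot_point("flap_edge","wrist")[0]["at"],.006),robot.sense()["clock"])
vision.capture("top");q=outline_of("strip","top")
for r in q:
    e=np.argwhere(r["mask"])[:,::-1].mean(0);p=onz("top",e,.022)[:2];d=p-J
    if np.linalg.norm(d)<.14: print("strip in jig",d@[np.cos(JY),np.sin(JY)],d@[-np.sin(JY),np.cos(JY)])
E
```

```text
True [ 0.57194694 -0.15971916 -0.01976395] [-0.43097788 -0.51726453  5.4511114 ] 22.425
0.73 [277.7, 65.7, 81.7, 99.8] ((473.4534912109375, 164.20169067382812), (99.97209930419922, 74.33235931396484), 32.49613952636719)
[[0.51729663 0.19170421]] 25.0083
strip in jig 0.02717748353734839 -0.0030222176164186845
```

View pics/w7.png

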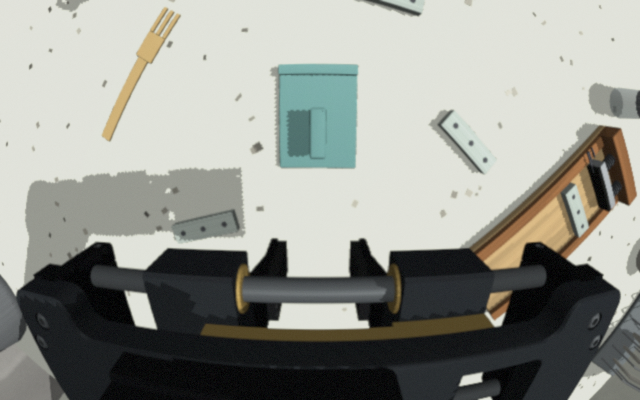

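The wrist view shows the strip lying flat across the bay at (575,210) and the flap clear at (317,115), with its tab upright at (318,133) and the bead at the top. Next I'll pick the flap up and lay it behind the strip.

```bash
python3 - <<'E'
from h import *
f=np.array([.4735,.1642]);y=.5672;c=f-.015*np.array([np.cos(y),np.sin(y)])
set_gripper(.05)
robot.movep([*c,DZ+.07],down(y))
print(robot.movel([*c,DZ+.010],velocity=.08,guard=6))
set_gripper(.003);s=robot.sense();print(s["clock"],s["width"],s["grasp_force"],s["tool_pos"])
if s["width"]<.011: raise SystemExit
robot.movel([*c,DZ+.10],velocity=.2)
c=jw(-.06)
robot.movep([*c,DZ+.07],down(JY));robot.pause(.2)
s=robot.sense();f0=np.array(s["wrist_force"]);np.save("f0.npy",f0);print(s["clock"],s["width"],f0)
cal=vision.get_calibration("wrist");im=vision.capture("wrist");cv2.imwrite("pics/w8.png",im)
g=robot.movel([*c,DZ+.0215],velocity=.05,guard=5);s=robot.sense()
print(g,s["tool_pos"]-np.array([*c,DZ]),np.array(s["wrist_force"])-f0,s["clock"],s["width"])
im=vision.capture("wrist");cv2.imwrite("pics/w9.png",im);cv2.imwrite("pics/w89.png",cv2.resize(im,None,fx=1.25,fy=1.25))
E
```

```text
False
27.775 0.013768965249946644 29.98974940739572 [ 0.46085311  0.15610151 -0.02356602]
29.6917 0.013493345611291946 [-1.02932684  0.03800007 -1.20897417]
True [-0.00062892  0.00013093  0.0220386 ] [0.6705794  0.04887279 5.53911112] 30.65 0.013754688610188106
```

View pics/w89.png

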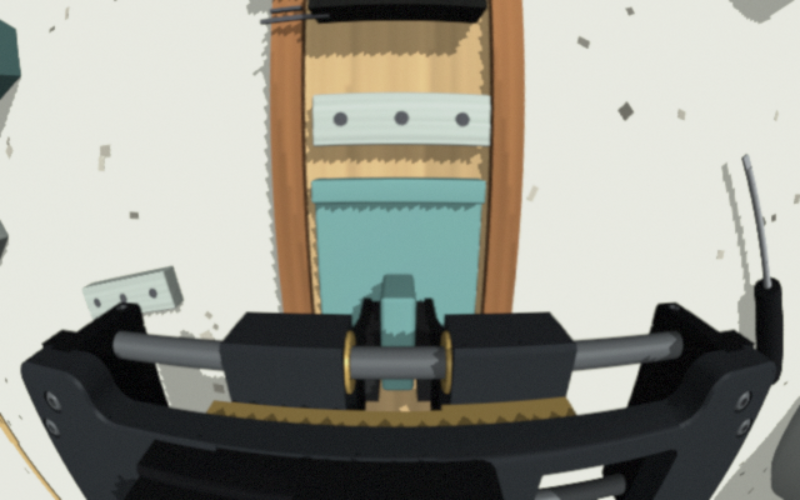

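The picture shows both parts flat and square in the bay: the strip at (400,120), and the flap with its bead edge at (400,190) facing it. The pad is at (400,10). Next I'll push.

```bash
cat > push.py <<'E'
from h import *
f0=np.load("f0.npy");u=np.array([np.cos(JY),np.sin(JY),0]);v=np.array([-u[1],u[0],0]);Z=DZ+.0224
def rep():
    fs=[]
    for _ in range(5):
        s=robot.sense();fs.append(np.array(s["wrist_force"])-f0);robot.pause(.03)
    f=np.mean(fs,0);d=np.array(s["tool_pos"])-[*J,0]
    print(round(s["clock"],2),"tcp x,y,z",(d@u).round(4),(d@v).round(4),round(d[2]-DZ,4),"F",(f@u).round(2),(f@v).round(2),f[2].round(2),"w",round(s["width"],4),"m",np.round(s["moment"],2));return -f@u
def to(x,v=.04,g=None): r=robot.movel([*jw(x),Z],ori=down(JY),velocity=v,guard=g);return r
E
python3 - <<'E'
from push import *
robot.movel([*jw(-.06),Z],velocity=.02);rep()
print(to(-.02,.04,8));rep()
for x in(-.012,-.008,-.005):
    print(x,to(x,.02,8))
    if rep()>7: break
cv2.imwrite("pics/w10.png",vision.capture("wrist"))
E
```

```text
31.08 tcp x,y,z -0.06 -0.0 0.0222 F 1.3 0.18 0.9 w 0.0137 m [ 0.   -0.01  0.  ]
False
32.4 tcp x,y,z -0.0201 0.0 0.0225 F 1.0 0.12 0.33 w 0.0137 m [ 0.11 -0.01 -0.05]
-0.012 False
33.12 tcp x,y,z -0.012 0.0 0.0224 F 0.84 -0.0 0.3 w 0.0134 m [ 0.04  0.04 -0.03]
-0.008 False
33.63 tcp x,y,z -0.0088 -0.0002 0.0222 F -2.72 -0.04 1.72 w 0.0138 m [0.19 0.81 0.03]
-0.005 False
34.1 tcp x,y,z -0.0064 -0.0001 0.0222 F -4.25 0.05 2.95 w 0.0137 m [ 0.35  1.13 -0.  ]
```

```bash
python3 - <<'E'
from push import *
to(-.0015,.01,8);rep();robot.pause(.5);rep()
im=vision.capture("wrist");cv2.imwrite("pics/w11.png",cv2.resize(im[0:200,180:440],(780,600),interpolation=2))
vision.capture("top")
for r in spot_point("stop_pad","top"):
    d=onz("top",r["at"],.025)-[*J,0];print("pad",d@u)
E
```

```text
34.82 tcp x,y,z -0.0049 -0.0002 0.0221 F -8.75 -0.12 7.66 w 0.0137 m [0.53 1.85 0.01]
35.48 tcp x,y,z -0.0049 -0.0002 0.0221 F -8.66 -0.18 7.36 w 0.0137 m [0.62 1.83 0.05]
```

View pics/w11.png

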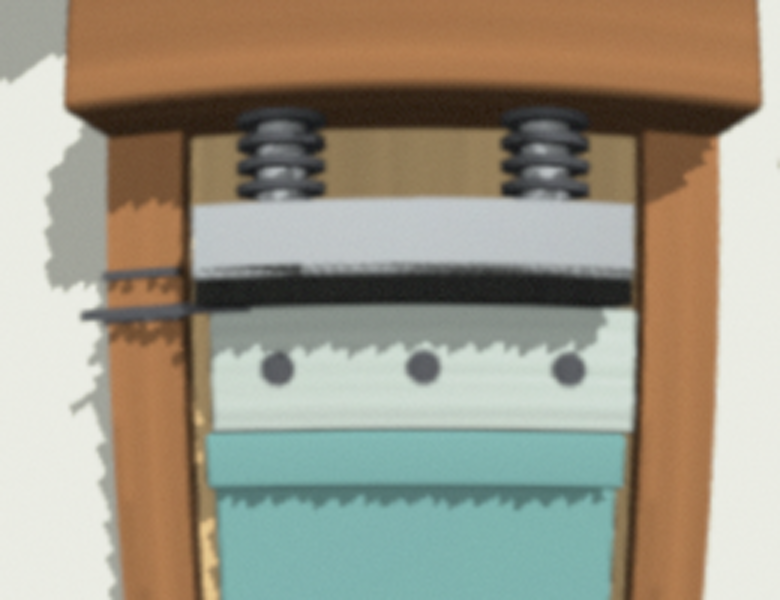

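The pointer is at (135,313) and the far mark at (140,275). At 5.6 px/mm the near mark lies about under the pointer, so the stop is about 6–7 mm in. The strip and flap are square against the pad. It needs about 3 mm more, with slightly less down-pressure.

```bash
python3 - <<'E'
from push import *
import push
push.Z=DZ+.0228
for x in(.0,.0015,.003,.0045):
    to(x,.01,6);rep()
    d=np.array(robot.sense()["tool_pos"])-[*J,0]
    if d@u>-.0030: break
im=vision.capture("wrist");cv2.imwrite("pics/w12.png",cv2.resize(im[60:140,200:280],(600,600),interpolation=2))
E
```

```text
36.11 tcp x,y,z -0.0036 -0.0002 0.0223 F -8.13 -0.61 6.05 w 0.0139 m [0.55 1.82 0.08]
36.58 tcp x,y,z -0.0031 -0.0002 0.0222 F -10.1 -0.08 7.36 w 0.0133 m [0.77 2.14 0.02]
37.04 tcp x,y,z -0.0022 -0.0002 0.0221 F -11.7 -0.34 8.82 w 0.014 m [0.9  2.38 0.03]
```

View pics/w12.png

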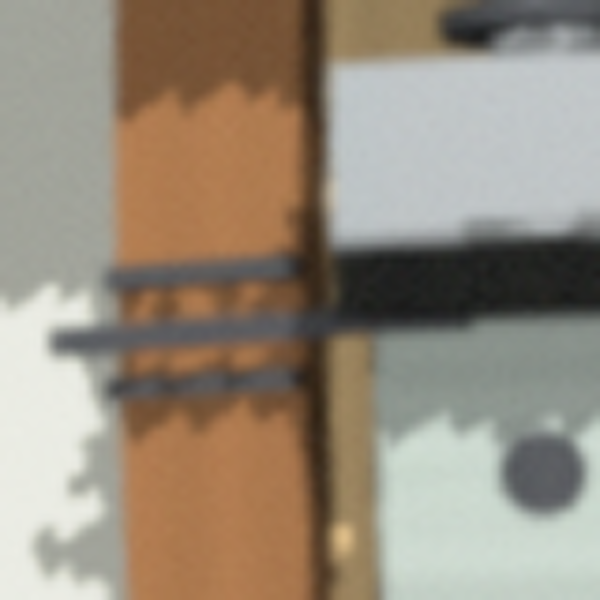

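The pointer (row 330) stands midway between the two marks (rows 272 and 384), so the stop is about 10 mm in. I'll hold this and hand in.

```bash
python3 - <<'E'
from push import *
robot.pause(3);rep();print(job_done())
E
```

```text
40.26 tcp x,y,z -0.0022 -0.0002 0.0221 F -12.23 -0.52 8.59 w 0.0139 m [0.86 2.41 0.03]
the job is handed in; nothing more can be done
None
```

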